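Step the orange stop along the notched rail of a cast-trimming jig

TASK

On the cast-trimming jig, bring the orange stop up to the green guard beside the clamped cast: lift it out of the notch at the grey end bracket, drop it into the middle notch and let go of it there, then take it again with the gripper turned a quarter turn (the guard leaves no room for the first grip) and move it on into the notch at the guard. Leave it fully down in that notch, and leave the other things on the jig and bench where they are.

Things in the scene. Friction and masses are not known exactly. Their poses are not given: they have to be found in the camera images.
- jig: Cast-trimming jig, fixed. Base plate x -60 to +130, y -195 to +95 mm, 8 mm thick. Origin at bench level under the middle notch; z up. Two steel rails along y, at x -22.5 to -12.5 and +12.5 to +22.5 mm, tops 43 mm above the bench. Each has 3 notches, 22 mm wide in y, 15 deep (floors 28 mm above the bench), at y +55, 0, -55 mm. The 25 mm channel between the rails is 35 mm deep.
- stop: Loose stop, about 0.2 kg. Dark cross bar 52 (x) x 16 (y) x 18 mm high lies over both rails in a notch pair (3 mm play each way in y); a keel 20 (x) x 14 (y) mm reaches 16 mm below it into the channel (2.5 mm play each way in x). Origin: centre of the bar's underside, level with the notch floor when seated. Starts in notch_bracket, axes along the jig's. Clears the notches when raised over 15 mm.
- stop_grip (a point): Near the middle of the stop's orange grip block: 52 mm in x (across the rails), 30 mm in y (along the rails), 42 mm high. The point is 43 mm above the stop's origin; the block spans z -25 to +17 mm from it. A TCP here puts the fingertips above the rail tops. Axes as the stop's
- notch_bracket (a point): Centre of the notch floor at the grey end bracket (jig 0, +55, 28 mm), where the stop starts; axes as the jig's
- notch_middle (a point): Centre of the middle notch floor (jig 0, 0, 28 mm); the rail is free on all sides here; axes as the jig's
- notch_guard (a point): Centre of the notch floor at the green guard (jig 0, -55, 28 mm), where the stop must end; axes as the jig's
- bracket_top (a point): Top centre of the grey end bracket, a plate 60 (x) x 12 (y) mm, 104 mm tall. It stands 6.5 mm from the grip block of a stop in notch_bracket: no finger fits between, so grip there across the rails (closing along jig x)
- guard_top (a point): Top centre of the green guard, a plate 8 (x) x 55 (y) mm, 104 mm tall, on the jig's -x side. It stands 7 mm from the grip block of a stop in notch_guard: no finger fits between, so hold it there along the rails (closing along jig y)
- cast_top (a point): Middle of the cast clamped to the jig, 56 x 60 mm on a round pad, at y -184 to -118 mm of the jig, teeth up to 49 mm above the bench
- stain_jar: Bystander on the jig plate: navy jar 28 mm across, 42 mm tall; origin at its underside
- wax_puck: Bystander on the jig plate: yellow disc 34 mm across, 12 mm tall; origin at its underside
- small_cast: Bystander on the jig plate: loose stone dental cast 56 x 60 mm, 31 mm tall; origin at its underside
- white_bottle: Bystander on the bench: white bottle 42 mm across, 85 mm tall; origin at its underside
- tall_cast: Bystander on the bench: loose stone dental cast 56 x 60 mm, 43 mm tall; origin at its underside
- yellow_case: Bystander on the bench: flat yellow plastic case 80 x 50 x 20 mm; origin at its underside
- clear_jar: Bystander on the bench: clear jar with white cap 40 mm across, 60 mm tall; origin at its underside

How it is judged:
On the way:
1. the stop is down in the middle notch and let go (horizontal distance between stop and notch_middle below 0.007 m and z of stop in the frame of jig below 0.032 m and angle between stop's own z axis and vertical below 0.08 rad and contact force between stop and the fingers below 0.05 N and linear speed of stop below 0.02 m/s), for 0.2 s.
At the end, for the whole second after the job is handed in: The stop stands fully down in the notch at the green guard: within 7 mm of the notch centre horizontally, its underside no more than 4 mm above the notch floor, upright within 0.08 rad, at rest and released (horizontal distance between stop and notch_guard below 0.007 m and z of stop in the frame of jig below 0.032 m and angle between stop's own z axis and vertical below 0.08 rad and contact force between stop and the fingers below 0.05 N and linear speed of stop below 0.02 m/s); the robot touches nothing.
It fails at once if a bystander on the jig is moved more than 25 mm or tipped over (distance of any of stain_jar, wax_puck, small_cast from where it was at the start of the episode above 0.025 m or angle between any of stain_jar, wax_puck, small_cast's own z axis and vertical above 0.5 rad).
It fails at once if a bystander on the bench is moved more than 25 mm or tipped over (distance of any of white_bottle, tall_cast, yellow_case, clear_jar from where it was at the start of the episode above 0.025 m or angle between any of white_bottle, tall_cast, yellow_case, clear_jar's own z axis and vertical above 0.5 rad).
It also fails if it takes over 48 s, if anything falls off the work surface, if the arm or the gripper's body presses on something with over 40 N, if the wrist force passes 120 N, or if a joint passes its speed limit or range.

ROBOT

A 6-joint arm with a two-finger parallel gripper is mounted at the origin on the work surface. World frame = base frame: x ahead of the robot, y to its left, z up, the work surface at z = 0. Lengths are in m, angles in rad, forces in N, time in s.
With the tool pointing down it reaches from about 0.375 to 0.9 m from the base axis. Payload 3.1 kg.
Tool frame: the origin (TCP) lies between the finger pads, 19 mm behind the fingertips; this is the grasp point; z points along the fingers, y is the line along which they close (so a half turn about z gives the same grasp; the last joint's range is limited). The gripper opens to 87 mm and grips with 3 to 60 N. Pads are 19 mm wide; open, the fingers measure 117 mm over their backs; the gripper's body (75 mm by 190 mm) begins 51 mm behind the grasp point.
Start: joints at [-1.528, 0.527, 1.433, -0, 1.181, -0.178], TCP at [0.138, -0.61, 0.241] pointing down, gripper open.
Joint ranges: [-3.08, 3.08], [-0.75, 2.2], [0.22, 2.44], [-1.43, 4.57], [0, 2.65], [-2.85, 2.85]. Speed limits (rad/s): [2.79, 2.79, 3.14, 3.14, 3.14, 3.14].

INTERFACE

Orientations are given as a unit quaternion [x, y, z, w].
In Python, from rig import robot gives the robot as it stands.
- The arm moves only by the tool advance, called after "Request:" as name([rows], argument=value, ...), one row to a line, values as JSON. Schema: {"type":"object","properties":{"offsets":{"type":"array","items":{"type":"array","items":{"type":"number"},"minItems":4,"maxItems":4},"minItems":1,"maxItems":20},"jaw":{"type":"number"},"grip_force":{"type":"number"},"only":{"type":"string"},"quiet":{"type":"boolean"},"lines":{"type":"string"}},"required":["offsets"],"additionalProperties":false}. offsets is a list of rows, 1 to 20 of them, each of 4 numbers: dx, dy, dz in m, then a turn about the tool's z in rad; each row shifts and turns the commanded pose from where the row before left it, along the tool's axes as they then stand; what a row does not reach is not made up. A row lasts 1/12 s, in which the tool goes at most 0.0417 m and 0.125 rad, less where a joint would pass 70% of its speed; a pose out of reach is approached as far as the arm can. jaw is the finger opening in m, set as the call begins (left out keeps the last). The fingers move at their own pace and stop on an object; grip_force is the grip in N (left out, the last holds). Time passes only in rows, so rows that do not move let the fingers close. The tool returns the time, the measured TCP pose, the force, the opening and the grip force at its end. only (a regular expression) keeps the lines of the reply that match it, lines (a string "A,B") keeps lines A to B, and quiet returns only ok. Input that does not fit is refused with a message, and nothing moves.
- robot.get_obs(): the state, without advancing time (a new reading comes with each control period).
- robot.camera(name): name is "scene" or "top"; returns a dict with "img" (480x640x3 uint8, red, green, blue), "fx", "fy", "cx", "cy" (pixels), "xyz" and "attitude" of the camera in the world. Camera axes: x right, y down, z forward; pixel columns grow to the right and rows downward; lengths in m; the calibration is good to about 2 mm. A picture is of the moment at which its call begins. There is no depth.
- robot.hand_in(): hands the job in; it is judged then, once.
The state is a dict: "time": time; "q": joint angles; "joint_velocities": joint speeds; "joint_torque": joint torques, N m; "position": TCP position; "tool_rot": TCP orientation; "ft_force": force on the tool from outside, world axes, zero at the start; "moment": the same for the moment, N m; "grip_width": finger opening in m; "grip_force": force on a finger pad.
Only numpy, scipy, OpenCV 4.12 (cv2) and the standard library are available. Lean on these libraries where they do the work, as an engineer would, in place of code of your own. Each camera call takes 0.05 s, during which the arm holds its last target. There are 200 camera calls.

## Working session

There is one attempt and no reset: what is moved stays moved. The work goes in short steps, Python scripts to look and compute and a tool call to move; the robot and the scene stay as the last step left them, time stands still between calls to the robot, and variables do not carry over. Pictures are saved under pics/ and viewed, at most 10 in all, crops included, and the job is handed in when it is done.

```bash
ls; mkdir -p pics; python3 - <<'E'
from rig import robot
import cv2
for n in("top","scene"):
    c=robot.camera(n); cv2.imwrite(f"pics/{n}0.png",c["img"][:,:,::-1]); print(n,{k:v for k,v in c.items() if k!="img"})
o=robot.get_obs(); print(o)
E
```

```text
pics
rig.py
top {'fx': 536.1729546659092, 'fy': 536.1729546659092, 'cx': 324.1834367103586, 'cy': 234.010565491123, 'xyz': array([0.52151333, 0.01563169, 1.40901445]), 'attitude': array([ 0.70911306, -0.70418641,  0.03135538, -0.0172341 ])}
scene {'fx': 571.2715445395357, 'fy': 571.2715445395357, 'cx': 326.75384498462466, 'cy': 242.08568464654178, 'xyz': array([ 1.43411004, -0.30061905,  0.85191569]), 'attitude': array([ 0.73128644,  0.53957783, -0.2377609 , -0.34284934])}
{'time': 0.1, 'q': array([-1.52748480e+00,  5.28408425e-01,  1.43377108e+00, -2.91735192e-05,
        1.18141605e+00, -1.78498768e-01]), 'joint_velocities': array([ 0.00090203, -0.00185417, -0.00324387,  0.00047867, -0.00114024,
       -0.00094218]), 'joint_torque': array([-5.37683331e-05, -4.40986061e+01, -1.77151144e+01,  6.35189912e-02,
        5.34148165e-02, -3.87946579e-05]), 'position': array([ 0.1374916 , -0.60904459,  0.2403488 ]), 'tool_rot': array([ 9.93855213e-01,  1.10683392e-01,  5.41817244e-05, -1.00007613e-03]), 'ft_force': array([ 0.27179793, -0.32243368,  1.00417287]), 'moment': array([ 0.02851862, -0.04267486, -0.01942695]), 'grip_force': 0.0, 'grip_width': 0.08738591475358169}
```

View pics/top0.png

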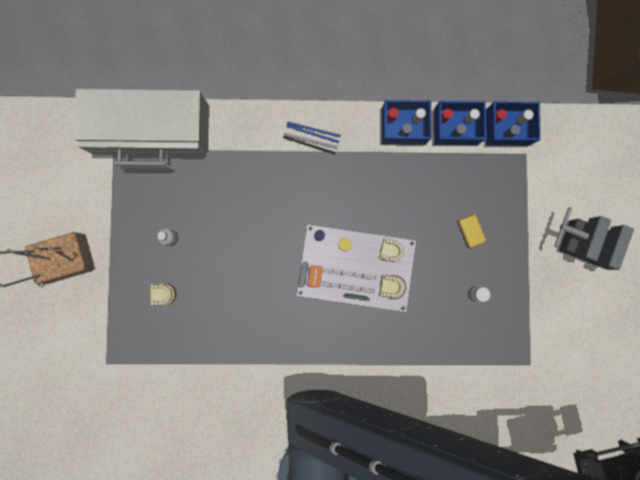

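View pics/scene0.png

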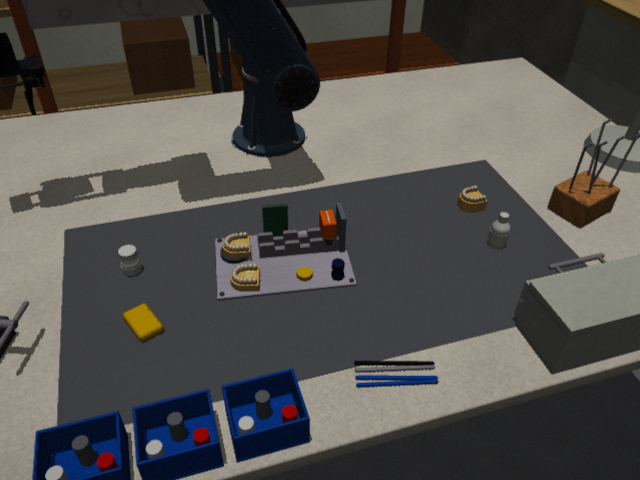

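The top view shows the jig around pixels (297–415, 225–311). The orange stop is at (315,276), the bracket at (304,274) and the guard at (356,296). Jig +y points left in the image and +x points up. I'll enlarge both views.

```bash
python3 - <<'E'
import cv2
a=cv2.imread("pics/top0.png")[218:318,290:423]; cv2.imwrite("pics/topc.png",cv2.resize(a,None,fx=6,fy=6,interpolation=cv2.INTER_CUBIC))
a=cv2.imread("pics/scene0.png")[195:305,205:365]; cv2.imwrite("pics/scenec.png",cv2.resize(a,None,fx=5,fy=5,interpolation=cv2.INTER_CUBIC))
E
```

```text
(no output)
```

View pics/topc.png

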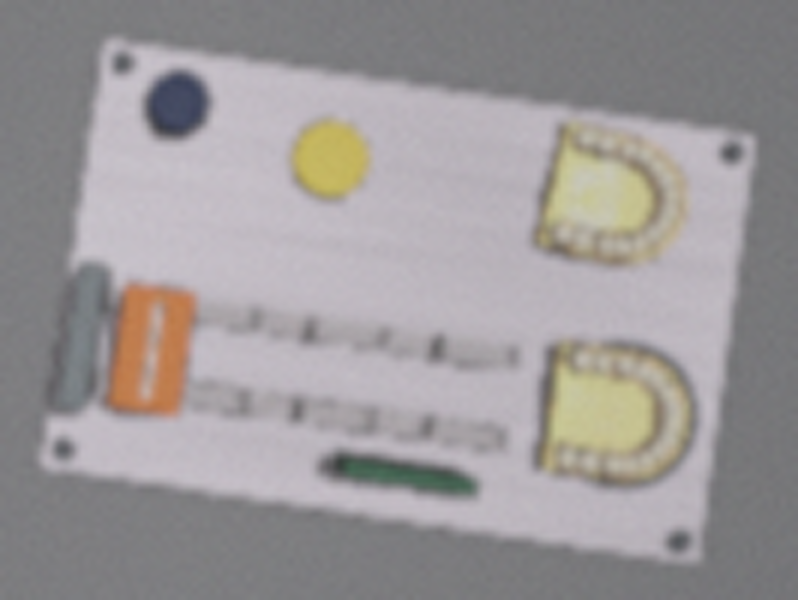

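View pics/scenec.png

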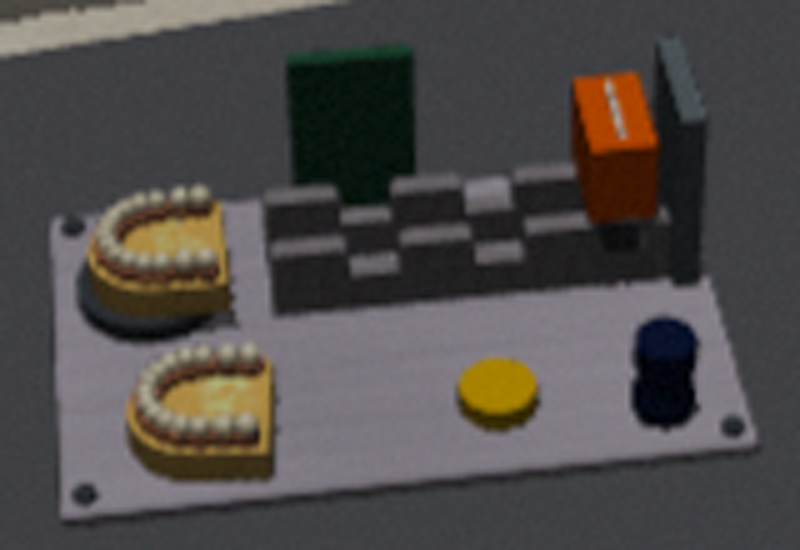

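Top crop: plate corners at (105,38), (755,133), (700,563) and (42,468); block top corners at (125,283), (195,292), (183,415) and (107,410). The scene crop shows the same corners. I'll fit the jig pose from both views together.

```bash
cat > h.py <<'E'
import numpy as np
from scipy.optimize import least_squares
from scipy.spatial.transform import Rotation as R
from rig import robot
def proj(c,P):
    p=R.from_quat(c["attitude"]).inv().apply(np.atleast_2d(P)-c["xyz"])
    return np.c_[c["fx"]*p[:,0]/p[:,2]+c["cx"],c["fy"]*p[:,1]/p[:,2]+c["cy"]]
def jig2w(v,P):
    return R.from_euler("z",v[2]).apply(np.atleast_2d(P))+[v[0],v[1],0]
def grip_delta(v,yj,z,close):
    """TCP delta in tool axes to jig point (0,yj), world z; close='x'/'y' jig axis"""
    o=robot.get_obs(); T=R.from_quat(o["tool_rot"]); d=jig2w(v,[0,yj,0])[0]; d[2]=z
    yw=T.apply([0,1,0]); a=v[2]+(0 if close=='x' else np.pi/2)
    turn=(np.arctan2(yw[1],yw[0])-a+np.pi/2)%np.pi-np.pi/2  # tool z down: + turn lowers world yaw
    print("t",round(o["time"],2),"tcp",o["position"].round(4),"target",d.round(4),"tool delta",T.inv().apply(d-o["position"]).round(4),"turn",round(turn,4),"q",o["q"].round(2),"tilt",T.apply([0,0,1]).round(4),"f",o["ft_force"].round(1),"w",round(o["grip_width"],4),round(o["grip_force"],1))
E
python3 - <<'E'
from h import *
T,S=robot.camera("top"),robot.camera("scene")
pl=np.array([[130,95,8],[130,-195,8],[-60,-195,8],[-60,95,8]])/1e3
bl=np.array([[26,70,88],[26,40,88],[-26,40,88],[-26,70,88]])/1e3
def px(a,s,o): return (np.array(a)+.5)/s-.5+o
tp=px([[105,38],[755,133],[700,563],[42,468]],6,[290,218]); tb=px([[125,283],[195,292],[183,415],[107,410]],6,[290,218])
sp=px([[757,447],[62,520],[52,215],[710,280]],5,[205,195]); sb=px([[657,148],[590,152],[572,78],[637,72]],5,[205,195])
r={}
for n,L in {"top":[(T,pl,tp),(T,bl,tb)],"topplate":[(T,pl,tp)],"scene":[(S,pl,sp),(S,bl,sb)],"both":[(T,pl,tp),(T,bl,tb),(S,pl,sp),(S,bl,sb)]}.items():
    f=lambda v:np.concatenate([(proj(c,jig2w(v,P))-q).ravel() for c,P,q in L])
    s=least_squares(f,[.45,0,0],loss="soft_l1"); print(n,s.x.round(4),f(s.x).round(1))
v=s.x; np.save("v.npy",v)
grip_delta(v,.055,.30,'x')
E
```

```text
top [ 0.5024 -0.0429 -0.1334] [-0.4  0.1  0.6 -0.2  0.5  0.3 -0.3  0.6 -0.1 -0.4  0.4 -0.2 -0.6  0.3
 -0.  -0.5]
topplate [ 0.5032 -0.0425 -0.1367] [-0.4 -0.3  0.6 -0.2  0.2  0.3 -0.4  0.2]
scene [ 0.5074 -0.0403 -0.1466] [  0.2  -0.1  -1.3  -0.5  -0.7   0.3  -6.7 -23.6   1.   -0.    0.5   0.4
   0.4   0.3   0.8   0.4]
both [ 0.5044 -0.0414 -0.1379] [ -0.7  -0.7   0.2  -0.6  -0.2  -0.1  -0.9  -0.3  -0.6  -1.3  -0.2  -1.1
  -1.2  -0.5  -0.7  -1.5  -0.3  -1.3  -1.4  -0.9  -1.6   0.1  -7.8 -24.5
   0.1  -1.   -0.3  -0.5  -0.6  -0.5  -0.2  -0.4]
t 0.2 tcp [ 0.1375 -0.6093  0.2406] target [0.5119 0.0131 0.3   ] tool delta [ 0.5022 -0.5248 -0.0585] turn -1.211 q [-1.53  0.53  1.43 -0.    1.18 -0.18] tilt [-1.0e-04  1.4e-03 -1.0e+00] f [ 1.2 -0.4  0.3] w 0.0871 0.0
```

```bash
python3 - <<'E'
from h import *
T,S=robot.camera("top"),robot.camera("scene")
pl=np.array([[130,95,8],[130,-195,8],[-60,-195,8],[-60,95,8]])/1e3
bl=np.array([[26,70,88],[26,40,88],[-26,40,88],[-26,70,88]])/1e3
def px(a,s,o): return (np.array(a)+.5)/s-.5+o
tp=px([[105,38],[755,133],[700,563],[42,468]],6,[290,218]); tb=px([[125,283],[195,292],[183,415],[107,410]],6,[290,218])
sp=px([[757,447],[62,520],[52,215]],5,[205,195]); sb=px([[657,148],[590,152],[572,78],[637,72]],5,[205,195])
for n,L in {"scene":[(S,pl[:3],sp),(S,bl,sb)],"both":[(T,pl,tp),(T,bl,tb),(S,pl[:3],sp),(S,bl,sb)]}.items():
    f=lambda v:np.concatenate([(proj(c,jig2w(v,P))-q).ravel() for c,P,q in L])
    s=least_squares(f,[.45,0,0],loss="soft_l1"); print(n,s.x.round(4),f(s.x).round(1))
np.save("v.npy",s.x)
E
```

```text
scene [ 0.5067 -0.0407 -0.1409] [ 0.2 -0.5 -1.1 -0.3 -1.1  0.5  0.8 -0.3  0.3  0.1  0.   0.1  0.5  0.2]
both [ 0.504  -0.0416 -0.135 ] [-0.8 -0.5  0.2 -0.7 -0.1 -0.2 -0.8 -0.  -0.6 -1.1 -0.2 -0.9 -1.1 -0.3
 -0.6 -1.2 -0.3 -1.5 -1.4 -0.8 -1.8  0.1  0.  -1.1 -0.4 -0.6 -0.8 -0.6
 -0.4 -0.6]
```

Request:
advance([
  [0.025, -0.026, 0, 0],
  [0.025, -0.026, 0, 0],
  [0.025, -0.026, 0, 0],
  [0.025, -0.026, 0, 0],
  [0.025, -0.026, 0, 0],
  [0.025, -0.026, 0, 0],
  [0.025, -0.026, 0, 0],
  [0.025, -0.026, 0, 0],
  [0.025, -0.026, 0, 0],
  [0.025, -0.026, 0, 0],
  [0.025, -0.026, 0, 0],
  [0.025, -0.026, 0, 0],
  [0.025, -0.026, 0, 0],
  [0.025, -0.026, 0, 0],
  [0.025, -0.026, 0, 0],
  [0.025, -0.026, 0, 0],
  [0.025, -0.026, 0, 0],
  [0.025, -0.026, 0, 0],
  [0.025, -0.026, 0, 0],
  [0.025, -0.026, 0, 0],
], jaw=0.087, grip_force=25)

```text
time: 1.97
position: [0.5116, 0.0094, 0.2414]
tool_rot: [0.994, 0.111, 0.0, 0.0]
ft_force: [0.4, -0.4, 0.6]
grip_width: 0.0872
grip_force: 0.0
```

Request:
advance([
  [0, 0, 0, -0.121],
  [0, 0, 0, -0.121],
  [0, 0, 0, -0.121],
  [0, 0, 0, -0.121],
  [0, 0, 0, -0.121],
  [0, 0, 0, -0.121],
  [0, 0, 0, -0.121],
  [0, 0, 0, -0.121],
  [0, 0, 0, -0.121],
  [0, 0, 0, -0.121],
  [0, 0, 0, 0],
  [0, 0, 0, 0],
])

```text
time: 2.97
position: [0.5109, 0.0076, 0.2413]
tool_rot: [0.756, 0.655, 0.0, 0.0]
ft_force: [-1.0, -0.2, -0.2]
grip_width: 0.0868
grip_force: 0.0
```

```bash
python3 -c "
from h import *
grip_delta(np.load('v.npy'),.055,.12,'x')"
```

```text
t 2.97 tcp [0.5109 0.0076 0.2413] target [0.5114 0.0129 0.12  ] tool delta [ 0.0053 -0.0003  0.1213] turn -0.0071 q [-0.2   0.37  1.72  0.    1.05 -0.06] tilt [ 1.e-04  0.e+00 -1.e+00] f [-1.  -0.2 -0.2] w 0.0868 0.0
```

Request:
advance([
  [0.0053, 0, 0, -0.007],
  [0, 0, 0.025, 0],
  [0, 0, 0.025, 0],
  [0, 0, 0.025, 0],
  [0, 0, 0.025, 0],
  [0, 0, 0.025, 0],
  [0, 0, 0.02, 0],
  [0, 0, 0.015, 0],
  [0, 0, 0.01, 0],
  [0, 0, 0, 0],
  [0, 0, 0, 0],
])

```text
time: 3.88
position: [0.5117, 0.013, 0.0711]
tool_rot: [0.752, 0.659, -0.0, -0.0]
ft_force: [0.5, 0.6, -0.1]
grip_width: 0.0871
grip_force: 0.0
```

```bash
python3 - <<'E'
from h import *
import cv2
grip_delta(np.load('v.npy'),.055,.071,'x')
a=robot.camera("scene")["img"][150:310,185:385,::-1]; cv2.imwrite("pics/s2.png",cv2.resize(a,None,fx=3.5,fy=3.5,interpolation=cv2.INTER_CUBIC))
E
```

```text
t 3.88 tcp [0.5117 0.013  0.0711] target [0.5114 0.0129 0.071 ] tool delta [-0.0001 -0.0003  0.0001] turn 0.0024 q [-0.19  0.66  1.85  0.    0.64 -0.06] tilt [-4.e-04  1.e-04 -1.e+00] f [ 0.5  0.6 -0.1] w 0.0871 0.0
```

View pics/s2.png

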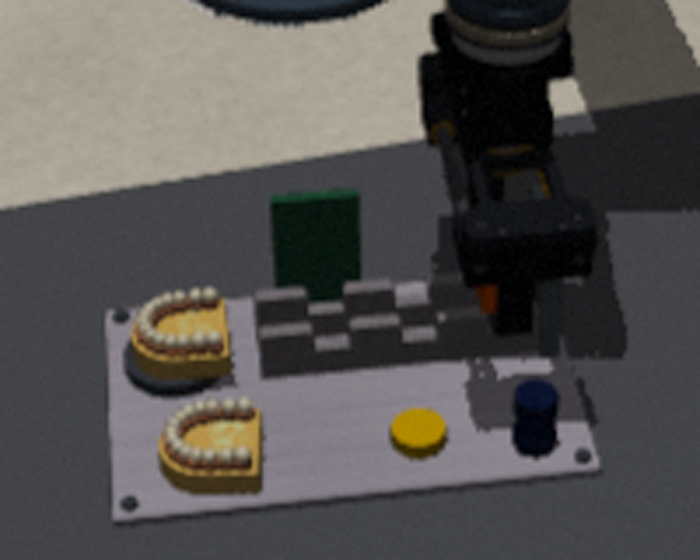

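The front finger is at (513,300), over the front face of the block, with orange visible beside it at (487,298). Nothing is touching, so I'll close and watch the side forces.

Request:
advance([
  [0, 0, 0, 0],
  [0, 0, 0, 0],
  [0, 0, 0, 0],
  [0, 0, 0, 0],
  [0, 0, 0, 0],
  [0, 0, 0, 0],
  [0, 0, 0, 0],
  [0, 0, 0, 0],
], jaw=0.04, grip_force=25)

```text
time: 4.6
position: [0.5108, 0.013, 0.0714]
tool_rot: [0.752, 0.659, -0.001, -0.001]
ft_force: [-2.3, -0.6, 4.0]
grip_width: 0.0517
grip_force: 25.0
```

Request:
advance([
  [0, 0, -0.006, 0],
  [0, 0, -0.006, 0],
  [0, 0, -0.006, 0],
  [0, 0, -0.006, 0],
  [0, 0, 0, 0],
  [0, 0, 0, 0],
])

```text
time: 5.1
position: [0.5121, 0.0127, 0.0959]
tool_rot: [0.752, 0.659, 0.001, 0.001]
ft_force: [-0.1, 0.4, -2.8]
grip_width: 0.0519
grip_force: 25.0
```

```bash
python3 -c "
from h import *
grip_delta(np.load('v.npy'),0,.095,'x')"
```

```text
t 5.1 tcp [0.5121 0.0127 0.0959] target [ 0.504  -0.0416  0.095 ] tool delta [-0.0549 -0.0009  0.0009] turn 0.003 q [-0.19  0.61  1.84  0.    0.69 -0.06] tilt [ 1.6e-03 -3.0e-04 -1.0e+00] f [-0.1  0.4 -2.8] w 0.0519 25.0
```

Request:
advance([
  [-0.011, 0, 0, 0],
  [-0.011, 0, 0, 0],
  [-0.011, 0, 0, 0],
  [-0.011, 0, 0, 0],
  [-0.011, 0, 0, 0],
  [0, 0, 0, 0],
  [0, 0, 0, 0],
  [0, 0, 0, 0],
])

```text
time: 5.77
position: [0.5042, -0.0419, 0.0952]
tool_rot: [0.752, 0.659, 0.0, -0.0]
ft_force: [-0.1, 0.1, -2.5]
grip_width: 0.0519
grip_force: 25.0
```

```bash
python3 - <<'E'
from h import *
import cv2
grip_delta(np.load('v.npy'),0,.095,'x')
a=robot.camera("scene")["img"][205:275,225:345,::-1]; cv2.imwrite("pics/s3.png",cv2.resize(a,None,fx=6,fy=6,interpolation=cv2.INTER_CUBIC))
E
```

```text
t 5.77 tcp [ 0.5042 -0.0419  0.0952] target [ 0.504  -0.0416  0.095 ] tool delta [ 0.0003 -0.0003  0.0002] turn 0.0021 q [-0.3   0.61  1.85  0.    0.68 -0.17] tilt [-3.e-04  3.e-04 -1.e+00] f [-0.1  0.1 -2.5] w 0.0519 25.0
```

View pics/s3.png

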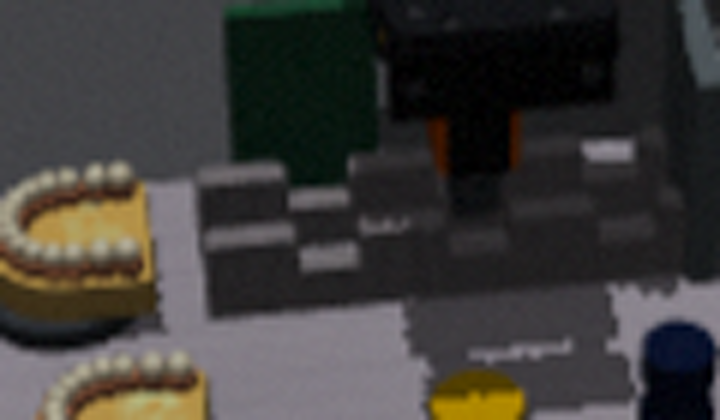

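The dark bar at (447–500,190) is directly above the middle notch at (450–505,235), so it's aligned. Lowering.

Request:
advance([
  [0, 0, 0.006, 0],
  [0, 0, 0.006, 0],
  [0, 0, 0.006, 0],
  [0, 0, 0.005, 0],
  [0, 0, 0, 0],
  [0, 0, 0, 0],
])

```text
time: 6.32
position: [0.5041, -0.0415, 0.0716]
tool_rot: [0.752, 0.659, -0.0, -0.0]
ft_force: [0.9, 0.3, -1.2]
grip_width: 0.052
grip_force: 25.0
```

Request:
advance([
  [0, 0, 0, 0],
  [0, 0, 0, 0],
  [0, 0, 0, 0],
  [0, 0, 0, 0],
  [0, 0, 0, 0],
  [0, 0, 0, 0],
  [0, 0, 0, 0],
  [0, 0, 0, 0],
], jaw=0.087)

```text
time: 6.98
position: [0.5044, -0.0417, 0.0723]
tool_rot: [0.752, 0.659, 0.0, 0.0]
ft_force: [-0.1, -0.6, -0.1]
grip_width: 0.0864
grip_force: 0.0
```

Request:
advance([
  [0, 0, -0.01, 0],
  [0, 0, -0.02, 0],
  [0, 0, -0.025, 0],
  [0, 0, -0.025, 0],
  [0, 0, -0.025, 0],
  [0, 0, -0.01, 0],
  [0, 0, 0, 0],
])

```text
time: 7.57
position: [0.5062, -0.0421, 0.1907]
tool_rot: [0.752, 0.659, 0.002, 0.003]
ft_force: [0.4, -0.2, -0.3]
grip_width: 0.087
grip_force: 0.0
```

```bash
python3 - <<'E'
from h import *
import cv2
v=np.load('v.npy'); grip_delta(v,0,.12,'y')
c=robot.camera("scene"); a=c["img"][205:275,225:345,::-1]; cv2.imwrite("pics/s4.png",cv2.resize(a,None,fx=6,fy=6,interpolation=cv2.INTER_CUBIC))
b=np.array([[26,15,88],[26,-15,88],[-26,-15,88],[-26,15,88]])/1e3
print(((proj(c,jig2w(v,b))-[225,205]+.5)*6-.5).round())
E
```

```text
t 7.57 tcp [ 0.5062 -0.0421  0.1907] target [ 0.504  -0.0416  0.12  ] tool delta [ 0.0003 -0.0028  0.0706] turn -1.5677 q [-0.3   0.44  1.78  0.    0.91 -0.17] tilt [ 0.0068 -0.0021 -1.    ] f [ 0.4 -0.2 -0.3] w 0.087 0.0
[[516. 125.]
 [432. 133.]
 [412.  44.]
 [494.  36.]]
```

View pics/s4.png

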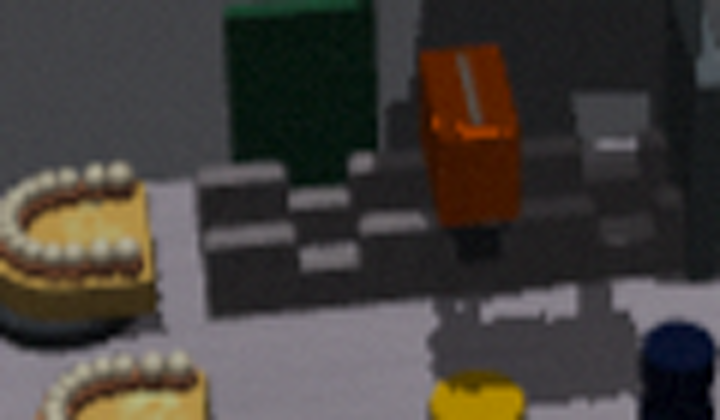

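The stop is seated and released: block top at (420–518, 45–138), bar down in the notch at (478,242). Next is the quarter turn.

Request:
advance([
  [0, 0, 0, 0.121],
  [0, 0, 0, 0.121],
  [0, 0, 0, 0.121],
  [0, 0, 0, 0.121],
  [0, 0, 0, 0.121],
  [0, 0, 0, 0.121],
  [0, 0, 0, 0.121],
  [0, 0, 0, 0.121],
  [0, 0, 0, 0.121],
  [0, 0, 0, 0.121],
  [0, 0, 0, 0.121],
  [0, 0, 0, 0.121],
  [0, 0, 0, 0.121],
  [0, 0, 0, 0],
  [0, 0, 0, 0],
  [0, 0, 0, 0],
])

```text
time: 8.95
position: [0.5039, -0.0415, 0.1866]
tool_rot: [0.998, -0.066, -0.001, -0.0]
ft_force: [0.4, -0.2, -0.4]
grip_width: 0.0872
grip_force: 0.0
```

```bash
python3 -c "
from h import *
grip_delta(np.load('v.npy'),0,.0715,'y')"
```

```text
t 8.95 tcp [ 0.5039 -0.0415  0.1866] target [ 0.504  -0.0416  0.0715] tool delta [0.0003 0.     0.1151] turn 0.0033 q [-0.3   0.45  1.78  0.    0.91  1.4 ] tilt [-1.6e-03  5.0e-04 -1.0e+00] f [ 0.4 -0.2 -0.4] w 0.0872 0.0
```

Request:
advance([
  [0, 0, 0.025, 0.002],
  [0, 0, 0.025, 0],
  [0, 0, 0.025, 0],
  [0, 0, 0.02, 0],
  [0, 0, 0.015, 0],
  [0, 0, 0.005, 0],
  [0, 0, 0, 0],
  [0, 0, 0, 0],
  [0, 0, 0, 0],
])

```text
time: 9.7
position: [0.5051, -0.0419, 0.0731]
tool_rot: [0.998, -0.068, 0.001, 0.0]
ft_force: [-0.4, 0.4, -0.0]
grip_width: 0.0871
grip_force: 0.0
```

Request:
advance([
  [0, 0, 0, 0],
  [0, 0, 0, 0],
  [0, 0, 0, 0],
  [0, 0, 0, 0],
  [0, 0, 0, 0],
  [0, 0, 0, 0],
  [0, 0, 0, 0],
  [0, 0, 0, 0],
  [0, 0, 0, 0],
  [0, 0, 0, 0],
], jaw=0.018, grip_force=25)

```text
time: 10.53
position: [0.5043, -0.0416, 0.0722]
tool_rot: [0.998, -0.068, -0.0, -0.0]
ft_force: [0.1, -1.0, -0.6]
grip_width: 0.0299
grip_force: 24.8
```

Request:
advance([
  [0, 0, -0.006, 0],
  [0, 0, -0.006, 0],
  [0, 0, -0.006, 0],
  [0, 0, -0.006, 0],
  [0, 0, 0, 0],
  [0, 0.011, 0, 0],
  [0, 0.011, 0, 0],
  [0, 0.011, 0, 0],
  [0, 0.011, 0, 0],
  [0, 0.011, 0, 0],
  [0, 0, 0, 0],
  [0, 0, 0, 0],
  [0, 0, 0, 0],
])

```text
time: 11.62
position: [0.4966, -0.0963, 0.0961]
tool_rot: [0.998, -0.068, -0.0, -0.0]
ft_force: [0.7, 0.8, -2.6]
grip_width: 0.03
grip_force: 24.8
```

```bash
python3 - <<'E'
from h import *
import cv2
v=np.load('v.npy'); grip_delta(v,-.055,.072,'y')
c=robot.camera("scene"); a=c["img"][205:275,225:345,::-1]; cv2.imwrite("pics/s5.png",cv2.resize(a,None,fx=6,fy=6,interpolation=cv2.INTER_CUBIC))
E
```

```text
t 11.62 tcp [ 0.4966 -0.0963  0.0961] target [ 0.4966 -0.0961  0.072 ] tool delta [-0.     -0.0002  0.0241] turn -0.0021 q [-0.41  0.6   1.85  0.    0.69  1.29] tilt [-6.e-04  5.e-04 -1.e+00] f [ 0.7  0.8 -2.6] w 0.03 24.8
```

View pics/s5.png

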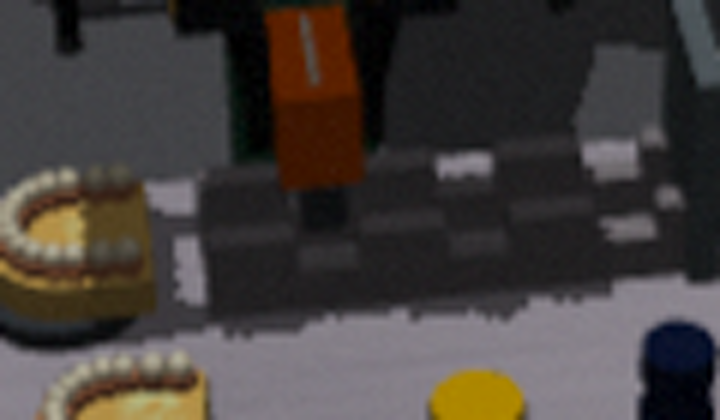

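The bar at (303–350,207) hangs above the guard notch at (300–357,255), roughly centred. Lowering.

Request:
advance([
  [0, 0, 0.006, 0],
  [0, 0, 0.006, 0],
  [0, 0, 0.006, 0],
  [0, 0, 0.005, 0],
  [0, 0, 0.001, 0],
  [0, 0, 0, 0],
  [0, 0, 0, 0],
])

```text
time: 12.25
position: [0.4967, -0.0958, 0.0719]
tool_rot: [0.998, -0.068, -0.0, -0.0]
ft_force: [0.1, 0.8, -2.1]
grip_width: 0.0297
grip_force: 25.0
```

Request:
advance([
  [0, 0, 0, 0],
  [0, 0, 0, 0],
  [0, 0, 0, 0],
  [0, 0, 0, 0],
  [0, 0, 0, 0],
  [0, 0, 0, 0],
  [0, 0, 0, 0],
], jaw=0.06)

```text
time: 12.83
position: [0.4969, -0.0962, 0.0723]
tool_rot: [0.998, -0.068, 0.0, 0.0]
ft_force: [-0.4, -0.3, -0.1]
grip_width: 0.0589
grip_force: 0.0
```

Request:
advance([
  [0, 0, -0.01, 0],
  [0, 0, -0.02, 0],
  [0, 0, -0.025, 0],
  [0, 0, -0.025, 0],
  [0, 0, -0.025, 0],
  [0, 0, -0.015, 0],
  [0, 0, 0, 0],
  [0, 0, 0, 0],
  [0, 0, 0, 0],
  [0, 0, 0, 0],
])

```text
time: 13.67
position: [0.496, -0.0958, 0.1912]
tool_rot: [0.998, -0.068, -0.001, -0.0]
ft_force: [-0.8, 0.2, -0.9]
grip_width: 0.0601
grip_force: 0.0
```

```bash
python3 - <<'E'
from h import *
import cv2
c=robot.camera("scene"); a=c["img"][200:280,225:345,::-1]; cv2.imwrite("pics/s6.png",cv2.resize(a,None,fx=6,fy=6,interpolation=cv2.INTER_CUBIC))
E
```

```text
(no output)
```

View pics/s6.png

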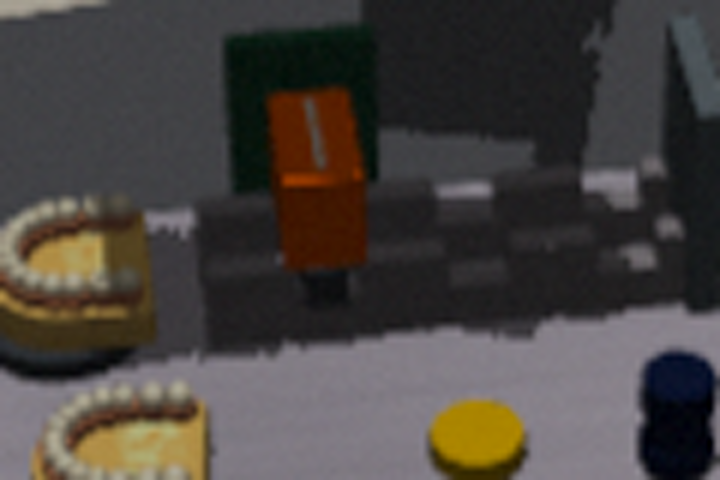

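The bar is down in the guard notch at (327,288), the block is upright and the gripper is clear. Nothing else on the jig has moved, so I'll hand in.

```bash
python3 -c "
from rig import robot
print(robot.hand_in())"
```

```text
the job is handed in; nothing more can be done
None
```

The stop was released in the middle notch, re-gripped a quarter turn round and set fully down in the guard notch; I handed the job in at about 13.7 s, with no verdict shown, and in the last picture the gripper was clear and the jig items in view were unmoved.

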